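Shut and seat the drinks tank's plug tap

ROBOT

A 6-joint arm with a two-finger parallel gripper is mounted at the origin on a cart in front of the work surface, level with it; the furniture and walls round the work are solid. World frame = base frame: x ahead of the robot, y to its left, z up, the work surface at z = 0. Lengths are in m, angles in rad, forces in N, time in s.
With the tool pointing down it reaches from about 0.375 to 0.825 m from the base axis. Payload 5.5 kg.
Tool frame: the origin (TCP) lies at the very end of the fingers, on their centre line; the grasp point (between the pads) lies 19 mm behind it; z points along the fingers, y is the line along which they close (so a half turn about z gives the same grasp; the last joint's range is limited). The gripper opens to 85 mm and grips with 20 to 120 N. Pads are 22 mm wide; open, the fingers measure 114 mm over their backs; the gripper's body (76 mm by 85 mm) begins 54 mm behind the grasp point. The pads swing forward as they close: fully open they stand 13 mm farther back than shut.
Start: joints at [-1.159, 0.314, -0.047, 1.21, 0, 1.571], TCP at [0.24, -0.55, 0.231] pointing down, gripper open.
Joint ranges: [-2.67, 2.67], [-0.69, 1.73], [-1.03, 1.25], [-2.08, 2.16], [-1.42, 1.45], [-3.14, 3.14]. Speed limits (rad/s): [2.39, 2.39, 3.01, 3.14, 3.14, 3.14].

INTERFACE

Orientations are given as [roll, pitch, yaw] about the fixed x, y, z axes, in that order (R = Rz(yaw) Ry(pitch) Rx(roll)).
In Python, from bench import r gives the robot as it stands. The module is installed in compiled form; this text tells all that it offers.
- The arm moves only by the shell command python3 -m crank 'ROWS' [FORCE]. ROWS is JSON, a list that holds one entry, the list of rows, each a list of 5 numbers: the shift along the tool's x, y, z in cm, then the turn about the tool's z in rad, then the finger opening in cm, from 0 to 8.54. In form: [[[x, y, z, turn, jaw], ...]]. A call has 1 to 8 rows; each row is the pose to reach, as a shift and turn from the pose commanded when the call began, along the tool's axes at that moment; what a row does not reach only later rows make up. A row lasts 1/10 s, in which the tool goes at most 50 mm and 8.59 degrees, less where a joint would pass 70% of its speed; a pose out of reach is approached as far as the arm can. A call with a gripper value outside its range is refused whole. The fingers move at their own pace and stop on an object; FORCE is the grip in N (left out, the last holds). Time passes only in rows, so rows that repeat a pose let the fingers close. It gives the time, the measured TCP pose, the force, the opening and the grip force at its end, in the units of the state.
- r.observe(): the state, without advancing time (a new reading comes with each control period).
- r.camera(name): name is "scene" or "top" or "wrist"; returns a dict with "pixels" (400x640x3 uint8, red, green, blue), "range_z" (400x640 float32, m along the optical axis (not along the pixel's ray), 0 where there is no reading), "vfov" (degrees; the focal length in pixels is half the picture's height over the tangent of half this angle, whatever the lens; pixels are square), "cx", "cy" (the principal point, pixels), "extrinsics" (4x4, takes a point from world to camera coordinates). Camera axes: x right, y up, looking along -z (the intrinsics and any distortion apply to the point x, -y, -z); pixel columns grow to the right and rows downward; lengths in m; the calibration is good to about 2 mm. A picture is of the moment at which its call begins.
- r.sign_off(): hands the job in; it is judged then, once.
The state is a dict: "t": time; "q": joint angles; "dq": joint speeds; "tau": joint torques, N m; "position": TCP position; "tcp_rot": TCP orientation; "wrist_force": force on the tool from outside, world axes, zero at the start; "ft_torque": the same for the moment, N m; "finger_gap": finger opening in m; "gripper_force": force on a finger pad.
Only numpy, scipy, OpenCV 4.12 (cv2) and the standard library are available. Lean on these libraries where they do the work, as an engineer would, in place of code of your own. Each camera call takes 0.05 s, during which the arm holds its last target. There are 200 camera calls.

TASK

The tap of the drinks tank stands open and its tapered plug has worked loose. Shut it: turn the T-handle clockwise until it lies squarely across the spout, and work the plug down as you go (press and turn together, it jams if only pressed lightly) until its collar sits down on the tap body and holds there when you let go. Leave the two glasses and the mug around the tap standing where they are.

Things in the scene. Friction and masses are not known exactly. Their poses are not given: they have to be found in the camera images.
- handle (a point): Centre of the tap's T-handle: a level steel bar 90 mm long, 16 wide, 26 high, topmost part of the tap, centred on the plug's upright axis over a round collar (40 mm across, its top 25 mm below this point, stem between). y axis along the bar, x across its 16 mm, z up. Turns and sinks with the plug: 162 mm above the worktop at tap_depth 0, 152 mm when fully home.
- tap_angle (a joint): Turn of the plug, rad: 0 = shut (bar at right angles to the spout), 1.57 = open (bar in line with it). Starts between 0.8 and 1.45. Grows counter-clockwise seen from above, so shutting is clockwise. Stops at 1.6 and -0.6: no stop at the shut position. Only the taper's friction resists turning, up to about 0.4 N m when fully home.
- tap_depth (a joint): How far the plug is pressed down, m: 0 = collar 10 mm above the tap body, 0.010 = fully home (hard stop). Starts at 0.001 to 0.003. Self-holding taper: let go, it stays as deep as it is. While being turned, a steady 10 to 15 N push takes it home; without turning that jams at 6 to 7 mm and 20 to 25 N is needed. Turned without a push it tends to work itself up and loose.
- barrel_top (a point): Centre of the top face of the upright round tap body (42 mm across) on the plug's axis, 118 mm above the worktop, fixed to the tank. -x points along the spout, +x to the tank, z up. The tank (steel box 158 x 198 mm on feet, top 135 mm high, lid knob to 144 mm) begins 66 mm behind the axis.
- spout_end (a point): Lower end of the tap's spout, 56 mm in front of the plug's axis (along the spout's direction) and 71 mm above the worktop; fixed to the tank.
- shot_glass_mid (a point): Middle of the small clear glass (49 mm across, 61 mm high, loose) standing below the spout's end.
- tumbler_mid (a point): Middle of the clear tumbler (80 mm across, 91 mm high, loose), standing to the left of the tap seen from the robot.
- mug_mid (a point): Middle of the green and white mug (86 mm across, 121 mm with its handle, 99 mm high, loose), standing to the right of the tap seen from the robot.

How it is judged:
At the end, for the whole second after the job is handed in: The handle is across the spout (tap_angle within 0.17 rad of 0) and at rest, and the collar is down on the tap body to within 2.5 mm (tap_depth above 0.0075) (value of joint tap_depth above 0.0075 m and value of joint tap_angle between -0.17 and 0.17 rad and velocity of joint tap_angle between -0.05 and 0.05 rad/s); the robot touches nothing.
It fails at once if the small glass is knocked over or pushed more than 3 cm away (distance of shot_glass_mid from where it was at the start of the episode above 0.03 m or angle between shot_glass_mid's own z axis and vertical above 0.5 rad).
It fails at once if the tumbler is knocked over or pushed more than 3 cm away (distance of tumbler_mid from where it was at the start of the episode above 0.03 m or angle between tumbler_mid's own z axis and vertical above 0.5 rad).
It fails at once if the mug is knocked over or pushed more than 3 cm away (distance of mug_mid from where it was at the start of the episode above 0.03 m or angle between mug_mid's own z axis and vertical above 0.5 rad).
It also fails if it takes over 40 s, if anything falls off the work surface, if the arm or the gripper's body presses on something with over 40 N, if the wrist force passes 120 N, or if a joint passes its speed limit or range.

## Working session

There is one attempt and no reset: what is moved stays moved. The work goes in short steps, Python scripts to look and compute and a shell command to move; the robot and the scene stay as the last step left them, time stands still between calls to the robot, and variables do not carry over. Pictures are saved under pics/ and viewed, at most 10 in all, crops included, and the job is handed in when it is done.

```bash
mkdir -p pics; cat > h.py <<'E'
import numpy as np, cv2
from bench import r
def shot(n,f):
    c=r.camera(n); cv2.imwrite(f'pics/{f}.png',c['pixels'][:,:,::-1]); np.savez(f'{f}.npz',**{k:v for k,v in c.items()}); return c
def cloud(c):
    z=c['range_z'];h=z.shape[0]; f=h/2/np.tan(np.radians(c['vfov'])/2)
    v,u=np.mgrid[:h,:z.shape[1]]
    p=np.stack([(u-c['cx'])/f*z,-(v-c['cy'])/f*z,-z,np.ones_like(z)],-1)
    w=(p@np.linalg.inv(c['extrinsics']).T)[...,:3]; w[z==0]=np.nan
    return w
E
python3 - <<'E'
from h import *
c=shot('scene','s1'); d=shot('top','t1')
for k in(c,d): print({a:b for a,b in k.items() if a not in('pixels','range_z')})
print(r.observe())
E
```

```text
{'vfov': 56.10893938135577, 'cx': 321.5291064778914, 'cy': 191.90298627187838, 'extrinsics': array([[-0.9113787 , -0.41146477,  0.00925248,  0.50710391],
       [ 0.29617125, -0.64006622,  0.70894134, -0.207429  ],
       [-0.28578219,  0.64885436,  0.70520675, -0.85593663],
       [ 0.        ,  0.        ,  0.        ,  1.        ]])}
{'vfov': 50.57263645241286, 'cx': 320.5915521043066, 'cy': 204.25509557179987, 'extrinsics': array([[ 0.0118945 , -0.99989257,  0.00856616,  0.09309909],
       [ 0.99366787,  0.01277679,  0.1116285 , -0.55836136],
       [-0.11172596,  0.00718416,  0.99371309, -0.91655101],
       [ 0.        ,  0.        ,  0.        ,  1.        ]])}
{'t': 0.1, 'q': array([-1.15898252e+00,  3.14156632e-01, -4.79420345e-02,  1.21018998e+00,
        5.98851154e-06,  1.57081326e+00]), 'dq': array([ 0.00017984, -0.00085471,  0.00242452,  0.0001584 , -0.00092297,
       -0.00104732]), 'tau': array([-7.90910326e-05, -5.40766954e+01,  3.40541768e+01,  1.11578061e-02,
       -2.92262803e-05, -3.24217342e-05]), 'position': array([ 0.23996657, -0.54938245,  0.23053622]), 'tcp_rot': array([-3.14010033e+00, -5.96323059e-06,  4.11796865e-01]), 'wrist_force': array([ 0.05647676, -0.32778716,  0.74773463]), 'ft_torque': array([-0.02771328,  0.01564969,  0.05259753]), 'gripper_force': 0.0, 'finger_gap': 0.08534785695131464}
```

View pics/s1.png

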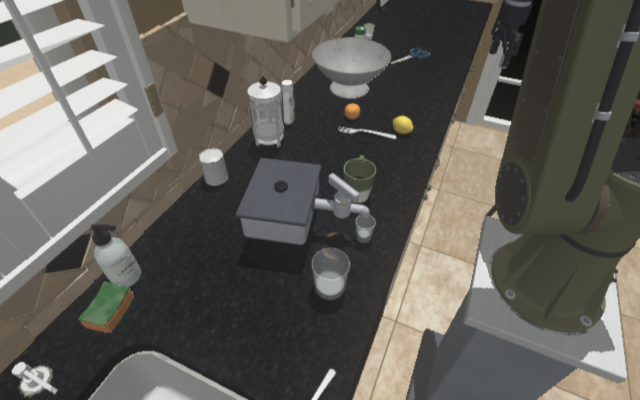

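View pics/t1.png

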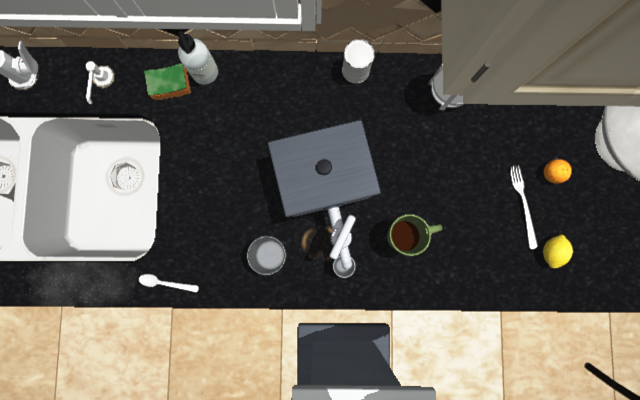

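The scene view shows the tap bar near (343,186), the mug at (360,178), the tumbler at (330,272) and the small glass at (365,228). In the top view the bar is at (343,237), the spout runs from (334,210) to (344,262), the mug is at (408,235) and the tumbler at (266,256). Next I measure these with the depth data.

```bash
python3 - <<'E'
from h import *
for f,(u0,u1,v0,v1) in (('t1',(300,390,205,290)),('s1',(310,400,160,230))):
    c=dict(np.load(f+'.npz')); w=cloud(c)
    s=w[v0:v1,u0:u1].reshape(-1,3)
    m=(s[:,2]>.155)&(s[:,2]<.185); b=s[m]; print(f,len(b),'bar z',np.percentile(b[:,2],[5,50,95]))
    r_=cv2.minAreaRect((b[:,:2]*1000).astype(np.float32)); print(r_, b.mean(0))
    vv,uu=np.where((w[v0:v1,u0:u1,2]>.155)&(w[v0:v1,u0:u1,2]<.185)); print('px',uu.min()+u0,uu.max()+u0,vv.min()+v0,vv.max()+v0)
    d=b[:,:2]-b[:,:2].mean(0); e=np.linalg.svd(d,full_matrices=False)[2][0]; print('axis yaw',np.degrees(np.arctan2(e[1],e[0])))
c=dict(np.load('t1.npz')); w=cloud(c)
# tank lid
m=(w[...,2]>.125)&(w[...,2]<.139)
m[:, :250]=0; m[:,400:]=0; m[:110]=0; m[225:]=0
print('tank',cv2.minAreaRect((w[m][:,:2]*1000).astype(np.float32)))
for n,(u0,u1,v0,v1),lo in (('tumbler',(240,293,230,280),.06),('mug',(385,445,205,262),.07),('spout/shot',(325,360,205,280),.05)):
    s=w[v0:v1,u0:u1].reshape(-1,3); s=s[(s[:,2]>lo)&(s[:,2]<.15)]
    print(n,s.min(0),s.max(0),cv2.minEnclosingCircle((s[:,:2]*1000).astype(np.float32)))
img=cv2.resize(c['pixels'][200:290,240:450,::-1],None,fx=3.8,fy=3.8,interpolation=cv2.INTER_CUBIC)
cv2.imwrite('pics/t1c.png',img)
E
```

```text
t1 400 bar z [0.16595478 0.17040353 0.17299854]
((480.35162353515625, 59.13163757324219), (16.043615341186523, 89.30403137207031), 65.0171127319336) [0.48001081 0.05958565 0.16997035]
px 330 355 215 259
axis yaw 155.20454852516767
s1 360 bar z [0.15674426 0.17171484 0.17515359]
((478.61737060546875, 60.77855682373047), (16.985897064208984, 90.07841491699219), 65.37080383300781) [0.47634419 0.06507122 0.16865613]
px 328 358 173 201
axis yaw 155.68732682909047
tank ((620.8899536132812, 95.54888153076172), (159.17416381835938, 198.77040100097656), 14.595895767211914)
tumbler [0.40458143 0.17248177 0.06005305] [0.48270597 0.2515     0.09474664] ((442.895751953125, 212.30078125), 39.83485794067383)
mug [ 0.4469693  -0.15490842  0.07007497] [ 0.52974306 -0.0414344   0.10167457] ((493.5570068359375, -99.04940795898438), 57.87529754638672)
spout/shot [0.39856462 0.02493058 0.05001869] [0.54872308 0.09198628 0.14486001] ((472.36529541015625, 64.95723724365234), 76.89090728759766)
```

View pics/t1c.png

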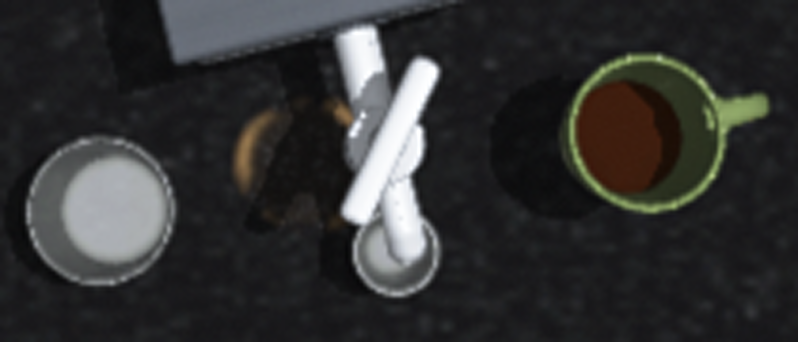

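The bar is centred at about (0.4795, 0.060) with its length at yaw 155°. The tank yaw is 14.6°, and its centre lies 146 mm from the axis (145 expected), so tap_angle is about 0.88 and needs about 50.6° clockwise. I move above the handle now, aiming for tool yaw 155°.

```bash
python3 -m crank '[[[2.9,-2.9,0,-0.143,5],[5.8,-5.8,0,-0.286,5],[8.7,-8.7,0,-0.429,5],[11.6,-11.6,0,-0.572,5],[14.5,-14.5,0,-0.715,5],[17.4,-17.4,0,-0.858,5],[20.3,-20.3,0,-1.0,5],[23.2,-23.2,0,-1.144,5]]]' 80; python3 -c "
from bench import r
o=r.observe();print(o['q'])"
```

```text
t: 0.9
position: [0.36, -0.2427, 0.2311]
tcp_rot: [-3.141, -0.0, 1.561]
wrist_force: [1.0, 0.3, -0.0]
finger_gap: 0.05
gripper_force: 0.0
[-5.93256302e-01  1.49766589e-03 -4.17801610e-01  1.15172298e+00
  9.53389631e-05  9.86997408e-01]
```

```bash
python3 -m crank '[[[3.8,1.44,0,-0.144,5],[7.6,2.88,0,-0.288,5],[11.4,4.3,0,-0.432,5],[15.2,5.75,0,-0.576,5],[19,7.2,0,-0.72,5],[22.8,8.6,0,-0.864,5],[26.6,10,0,-1.0,5],[30.4,11.5,0,-1.15,5]]]'; python3 -m crank '[[[0,0,0,0,5],[0,0,0,0,5]]]'; python3 - <<'E'
from h import *
o=r.observe();print(o['q'],o['position'],o['tcp_rot'])
c=shot('wrist','w1')
w=cloud(c); m=(w[...,2]>.155)&(w[...,2]<.18); b=w[m]
b=b[np.hypot(b[:,0]-.48,b[:,1]-.06)<.06]
print(len(b),cv2.minAreaRect((b[:,:2]*1000).astype(np.float32)),np.percentile(b[:,2],[5,50,95]))
E
```

```text
t: 1.7
position: [0.4795, 0.0596, 0.2311]
tcp_rot: [-3.141, -0.0, 2.712]
wrist_force: [0.7, -0.8, 0.6]
finger_gap: 0.05
gripper_force: 0.0
t: 1.9
position: [0.4791, 0.0585, 0.2308]
tcp_rot: [-3.141, -0.001, 2.707]
wrist_force: [-0.3, -0.3, 0.2]
finger_gap: 0.05
gripper_force: 0.0
[ 1.21692755e-01  9.46994059e-02 -3.19975425e-01  1.15751636e+00
 -3.66467098e-04  5.56463914e-01] [0.47907979 0.05846788 0.23076797] [-3.14054473e+00 -9.90855757e-04  2.70682123e+00]
2545 ((477.9318542480469, 59.66226577758789), (15.914244651794434, 88.14625549316406), 64.68925476074219) [0.16802472 0.1718237  0.17323908]
```

View pics/w1.png

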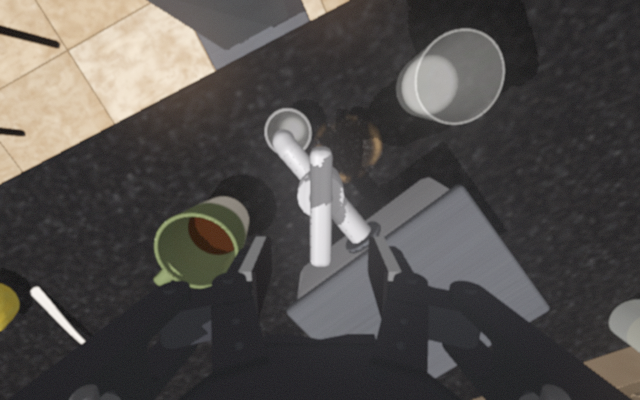

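The wrist view shows the bar at (321,207), centred between the fingers and parallel to the pads. Its centre is (0.478, 0.0597), which agrees to about 1 mm. Next I descend and grip.

```bash
python3 -m crank '[[[0.1,0,3,0,5],[0.1,0,6,0,5],[0.1,0,8,0,5],[0.1,0,9,0,5],[0.1,0,9.1,0,5]]]' 80; python3 -m crank '[[[0,0,0,0,0],[0,0,0,0,0],[0,0,0,0,0],[0,0,0,0,0],[0,0,0,0,0],[0,0,0,0,0]]]' 90;
```

```text
t: 2.45
position: [0.4773, 0.0572, 0.1393]
tcp_rot: [-3.14, -0.002, 2.704]
wrist_force: [-0.3, 1.0, -0.0]
finger_gap: 0.05
gripper_force: 0.0
t: 3.05
position: [0.4798, 0.0588, 0.1415]
tcp_rot: [3.14, 0.002, 2.706]
wrist_force: [0.9, 2.5, 6.0]
finger_gap: 0.0144
gripper_force: 89.0
```

Gripped. Now I press a little to gauge the stiffness, then press and turn together.

```bash
python3 -m crank '[[[0,0,0.3,0,0],[0,0,0.6,0.05,0],[0,0,0.6,0.1,0]]]'
```

```text
t: 3.35
position: [0.4798, 0.0587, 0.1362]
tcp_rot: [3.139, 0.002, 2.605]
wrist_force: [-1.7, 2.1, 12.2]
finger_gap: 0.0144
gripper_force: 90.0
```

```bash
python3 -m crank '[[[0,0,0.1,0.1,0],[0,0,0.2,0.2,0],[0,0,0.3,0.3,0],[0,0,0.4,0.4,0]]]'
```

```text
t: 3.75
position: [0.4798, 0.0586, 0.1344]
tcp_rot: [3.138, 0.002, 2.202]
wrist_force: [-12.5, -1.1, 42.6]
finger_gap: 0.0144
gripper_force: 94.6
```

Force has risen and the handle has stopped sinking, so the plug is probably home. I ease the push and finish the turn.

```bash
python3 -m crank '[[[0,0,-0.2,0.1,0],[0,0,-0.3,0.2,0],[0,0,-0.3,0.3,0],[0,0,-0.3,0.38,0],[0,0,-0.3,0.38,0]]]'
```

```text
t: 4.25
position: [0.4793, 0.0584, 0.1347]
tcp_rot: [3.14, 0.0, 1.824]
wrist_force: [-0.3, 1.9, 10.5]
finger_gap: 0.0143
gripper_force: 89.7
```

```bash
python3 - <<'E'
from h import *
o=r.observe();print(o['wrist_force'],o['ft_torque'],o['tcp_rot'],o['position'])
for n,f in(('top','t2'),('scene','s2')):
    w=cloud(shot(n,f)); s=w[150:300,300:400].reshape(-1,3)
    s=s[(np.hypot(s[:,0]-.479,s[:,1]-.06)<.055)&(s[:,2]>.14)&(s[:,2]<.175)]
    print(n,len(s),np.percentile(s[:,2],[5,50,95]) if len(s) else '')
E
```

```text
[-0.29515864  1.9043225  10.52033234] [ 0.20855324  0.36254251 -0.04702731] [3.13973330e+00 4.37418676e-04 1.82418176e+00] [0.47927139 0.05840763 0.13472422]
top 0 
scene 348 [0.14683668 0.16546582 0.17158311]
```

The angle is on target. I unload the push, open and rise, then check.

```bash
python3 -m crank '[[[0,0,-0.15,0,0],[0,0,-0.15,0,4],[0,0,-0.15,0,4],[0,0,-0.15,0,4],[0,0,-0.15,0,4],[0,0,-0.15,0,4]]]'; python3 -m crank '[[[0,0,-2,0,4],[0,0,-5,0,4],[0,0,-8,0,4],[0,0,-10,0,4],[0,0,-10,0,4],[0,0,-10,0,4]]]'; python3 - <<'E'
from h import *
c=shot('wrist','w3')
w=cloud(c); m=(w[...,2]>.148)&(w[...,2]<.18); b=w[m]
b=b[np.hypot(b[:,0]-.48,b[:,1]-.06)<.05]
print(len(b),cv2.minAreaRect((b[:,:2]*1000).astype(np.float32)),np.percentile(b[:,2],[5,50,95]))
d=shot('scene','s3'); w=cloud(d); s=w[150:240,310:400].reshape(-1,3)
s=s[(np.hypot(s[:,0]-.479,s[:,1]-.06)<.055)&(s[:,2]>.148)&(s[:,2]<.18)]
print(len(s),cv2.minAreaRect((s[:,:2]*1000).astype(np.float32)),np.percentile(s[:,2],[5,50,95]))
a=cv2.resize(d['pixels'][150:310,280:440,::-1],(400,400)); cv2.imwrite('pics/f.png',np.hstack([a,cv2.resize(c['pixels'][50:300,150:400,::-1],(400,400))]))
E
```

```text
t: 4.95
position: [0.4784, 0.0582, 0.1347]
tcp_rot: [-3.141, 0.0, 1.826]
wrist_force: [0.2, -0.3, -1.3]
finger_gap: 0.04
gripper_force: 0.0
t: 5.55
position: [0.4787, 0.0583, 0.2347]
tcp_rot: [3.141, 0.0, 1.826]
wrist_force: [-0.7, -0.2, 0.2]
finger_gap: 0.0399
gripper_force: 0.0
2336 ((478.5597229003906, 59.73302459716797), (15.993207931518555, 88.57804107666016), 14.59951400756836) [0.16171183 0.16554589 0.16696715]
247 ((478.2137756347656, 61.26963806152344), (16.10596466064453, 87.90701293945312), 14.621858596801758) [0.15197491 0.1667496  0.16898744]
```

View pics/f.png

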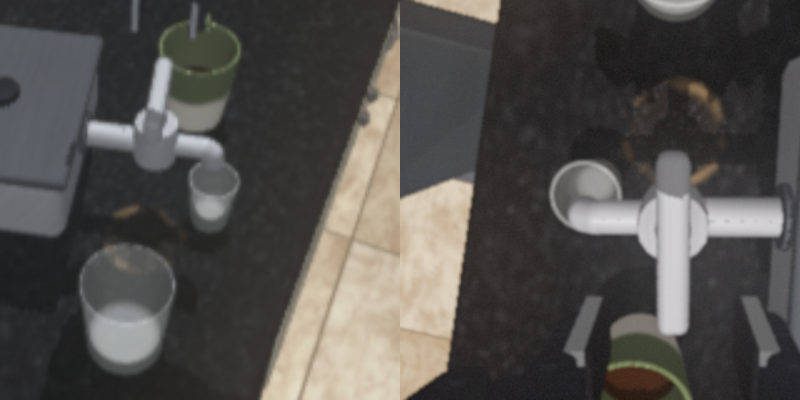

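The scene crop shows both glasses and the mug standing in place. The wrist crop shows the bar (674,240) square across the spout (580–790,215), with bar and tank both at 14.6°. The top is at about 0.166 (0.165 when fully home), but the depth margin is only within the camera error. I press again on top with closed fingers to make sure.

```bash
python3 -m crank '[[[0.15,0,2,0,0],[0.15,0,4,0,0],[0.15,0,5.5,0,0],[0.15,0,5.5,0,0],[0.15,0,6.5,0,0],[0.15,0,6.8,0,0],[0.15,0,7.0,0,0],[0.15,0,7.0,0,0]]]' 40;  python3 -m crank '[[[0,0,0.2,0,0],[0,0,0.3,0,0],[0,0,0.3,0,0]]]'
```

```text
t: 6.45
position: [0.4782, 0.0597, 0.1657]
tcp_rot: [3.141, 0.0, 1.826]
wrist_force: [-2.7, -0.7, 4.8]
finger_gap: 0.0001
gripper_force: 2.6
t: 6.75
position: [0.4787, 0.0598, 0.1654]
tcp_rot: [3.139, 0.0, 1.826]
wrist_force: [-10.6, -0.4, 28.0]
finger_gap: -0.0001
gripper_force: 13.5
```

Contact is at 0.1654 under 28 N and it doesn't sink further, so the plug is home (0.165 expected). I retreat and hand in.

```bash
python3 -m crank '[[[0,0,-0.4,0,0],[0,0,-3,0,0],[0,0,-6,0,0],[0,0,-9,0,0],[0,0,-9,0,0],[0,0,-9,0,0]]]'; python3 - <<'E'
from h import *
w=cloud(r.camera('wrist')); b=w[(w[...,2]>.148)&(w[...,2]<.18)]
b=b[np.hypot(b[:,0]-.48,b[:,1]-.06)<.05]
R=cv2.minAreaRect((b[:,:2]*1000).astype(np.float32)); print(R,np.median(b[:,2]))
if abs(R[2]-14.6)<4: print(r.sign_off())
E
```

```text
t: 7.35
position: [0.4788, 0.0598, 0.2525]
tcp_rot: [3.14, 0.0, 1.826]
wrist_force: [0.1, -0.0, -0.4]
finger_gap: 0.0003
gripper_force: 0.0
((476.8800964355469, 66.87338256835938), (15.890145301818848, 73.99110412597656), 14.255496978759766) 0.16546035774299273
the job is handed in; nothing more can be done
None
```

The tap is shut: the handle measured square across the spout (within about 1°), the plug held home under a 28 N check push, the glasses and mug looked undisturbed, and I handed the job in about 7.5 s into the 40 s, though no verdict came back.

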